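# Kit the guitar parts into their nests

### The job

Set up the kit tray for the next guitar: lay the neck block (the one with the slot), the tail block (the one with the round hole) and the bridge each flat in its own matching nest in the tray, lengthwise along the pocket and down on the felt. The bridge is in the scrap bin under a plain bar: first lift the bar off and lay it flat on the bin's floor, where it stays, and only then take the bridge out. Leave the two blank blocks, with neither slot nor hole, where they lie.

Things in the scene. Friction and masses are not known exactly. Their poses are not given: they have to be found in the camera images.
- neck_block: loose mid-brown wooden block lying flat, 80 (its x) x 50 (its y) x 30 mm high, with an 18 mm wide slot cut from top to bottom, running 44 mm in from its +x end (U shape seen from above). Origin: centre of the underside of the full 80 x 50 outline. Either end may point either way in the nest.
- tail_block: loose mid-brown wooden block lying flat, 60 (its x) x 40 (its y) x 22 mm high, with one 16 mm round hole through its middle from top to bottom. Origin: centre of its underside. Either way round in the nest.
- bridge: loose dark-wood guitar bridge, 140 (its x) x 30 (its y) mm; the middle 70 mm is 12 mm high with a white saddle strip and a row of six white dots on top, the two end wings are 6 mm high. Origin: centre of its underside. At the start it lies on the scrap bin's floor, with the bar across its middle. Either way round in the nest.
- bar: loose plain dark-wood bar, 96 (its x) x 28 (its y) x 12 mm high, looks like a bridge without saddle or wings. Origin: centre of its underside. At the start it balances crosswise on the middle of the bridge, its underside about 12 mm above the bin's floor. It belongs on the bin's floor; it fits in the free half beside the bridge, parallel to it.
- big_blank: look-alike of the neck block: solid mid-brown block 80 (x) x 50 (y) x 30 mm high, no slot. Loose, not to be moved. Origin: centre of its underside.
- small_blank: look-alike of the tail block: solid mid-brown block 60 (x) x 40 (y) x 22 mm high, no hole. Loose, not to be moved. Origin: centre of its underside.
- bin: fixed open grey scrap bin, 190 (its x) x 200 (its y) mm outside, 35 mm high, walls and floor 5 mm thick. Origin: centre of its underside on the bench, so its floor is 5 mm above the origin. The bridge starts roughly along its x, about 34 mm to the -y side of its middle.
- neck_nest: fixed white plate 170 (its x) x 80 mm in the light wood kit tray (276 x 192 mm, rim 14 mm high); the three nests lie side by side in any order, centres 84 mm apart across their y. Origin: centre of its underside, 6 mm above the bench; grey felt floor 4 mm above the origin. Pocket 96 x 66 mm, lip 8 mm high all round: the larger of the two short ones, for the neck block.
- tail_nest: fixed white plate 170 (its x) x 80 mm in the light wood kit tray (276 x 192 mm, rim 14 mm high); the three nests lie side by side in any order, centres 84 mm apart across their y. Origin: centre of its underside, 6 mm above the bench; grey felt floor 4 mm above the origin. Pocket 76 x 56 mm, lip 8 mm high all round: the smallest, for the tail block.
- bridge_nest: fixed white plate 170 (its x) x 80 mm in the light wood kit tray (276 x 192 mm, rim 14 mm high); the three nests lie side by side in any order, centres 84 mm apart across their y. Origin: centre of its underside, 6 mm above the bench; grey felt floor 4 mm above the origin. Pocket 156 x 46 mm, the long one, for the bridge: 6 mm lips at ends and corners; middle 90 mm of the sides open.
Things that resemble listed ones, but are neither listed nor needed, are in the scene too. What is shaped like the bridge but blue or purple is not meant.

How it is judged (in metres and radians):
On the way:
1. the bar lies flat on the bin's floor while the bridge is still in the bin (x of bar in the frame of bin between -0.09 and 0.09 m and y of bar in the frame of bin between -0.095 and 0.095 m and z of bar in the frame of bin between 0.002 and 0.009 m and linear speed of bar below 0.02 m/s and x of bridge in the frame of bin between -0.09 and 0.09 m and y of bridge in the frame of bin between -0.095 and 0.095 m and z of bridge in the frame of bin between 0.002 and 0.012 m), for 0.2 s.
At the end, for the whole second after the job is handed in: Neck block, tail block and bridge each lie flat on the felt (3 mm) of their own nest, within 12 mm of its centre each way and 0.2 rad of its length; the bar lies flat on the bin's floor (4 mm, 0.1 rad); each blank is within 25 mm of its start; all at rest (x of neck_block in the frame of neck_nest between -0.012 and 0.012 m and y of neck_block in the frame of neck_nest between -0.012 and 0.012 m and z of neck_block in the frame of neck_nest between 0.001 and 0.007 m and angle between the x axis of neck_block and the x axis of neck_nest, either way round below 0.2 rad and angle between each of neck_block, tail_block, bridge, bar's own z axis and vertical below 0.1 rad and linear speed of each of neck_block, tail_block, bridge, bar below 0.02 m/s and x of tail_block in the frame of tail_nest between -0.012 and 0.012 m and y of tail_block in the frame of tail_nest between -0.012 and 0.012 m and z of tail_block in the frame of tail_nest between 0.001 and 0.007 m and angle between the x axis of tail_block and the x axis of tail_nest, either way round below 0.2 rad and x of bridge in the frame of bridge_nest between -0.012 and 0.012 m and y of bridge in the frame of bridge_nest between -0.012 and 0.012 m and z of bridge in the frame of bridge_nest between 0.001 and 0.007 m and angle between the x axis of bridge and the x axis of bridge_nest, either way round below 0.2 rad and x of bar in the frame of bin between -0.09 and 0.09 m and y of bar in the frame of bin between -0.095 and 0.095 m and z of bar in the frame of bin between 0.002 and 0.009 m and distance of each of big_blank, small_blank from where it was at the start of the episode below 0.025 m); the robot touches nothing.
It also fails if it takes over 112 s, if anything falls off the work surface, if the arm or the gripper's body presses on something with over 40 N, if the wrist force passes 120 N, or if a joint passes its speed limit or range.

### The arm

A 7-joint arm with a two-finger parallel gripper is mounted at the origin on the work surface. World frame = base frame: x ahead of the robot, y to its left, z up, the work surface at z = 0. Lengths are in m, angles in degrees, forces in N, time in s.
With the tool pointing down it reaches from about 0.425 to 0.875 m from the base axis. Payload 4.7 kg.
Tool frame: the origin (TCP) lies at the very end of the fingers, on their centre line; the grasp point (between the pads) lies env.tcp_to_grasp behind it (env.tcp_to_grasp is the distance from the TCP to the grasp point, in m); z points along the fingers, x is the direction in which the jaws open and shut, and the axes are right-handed (so a half turn about z gives the same grasp; the last joint's range is limited). The gripper opens to 87 mm and grips with 3 to 60 N. Pads are 19 mm wide; open, the fingers measure 117 mm over their backs; the gripper's body (75 mm by 190 mm) begins 51 mm behind the grasp point.
Start: joints at [77.813, 18.392, -4.016, 83.108, 1.295, 78.541, -3.26], TCP at [0.146, -0.633, 0.223] pointing down, gripper open.
Joint ranges: [-163.93, 163.93], [-17.29, 119.83], [-79.2, 71.16], [3.27, 140.29], [-89.18, 269.18], [5.43, 117.66], [-154.24, 154.24]. Speed limits (degrees/s): [147.25, 147.25, 180, 180, 180, 180, 180].

### API

Orientations are given as [roll, pitch, yaw] about the fixed x, y, z axes, in that order (R = Rz(yaw) Ry(pitch) Rx(roll)).
In Python, from cell import env gives the robot as it stands. The module is installed in compiled form; this text tells all that it offers.
- The arm moves only by the tool send_rows, never from a script. Its argument "steps" is a list of rows, each a list of 3 entries, a list of its own where there are three numbers: the shift along the tool's x, y, z in m, then the turn, a rotation vector about the tool's x, y, z in rad, then the finger opening in m, from 0 to 0.087. A call has exactly 5 rows; each row is the pose to reach, as a shift and turn from the pose commanded when the call began, along the tool's axes at that moment; what a row does not reach only later rows make up. A row lasts 1/12 s, in which the tool goes at most 41.7 mm and 7.16 degrees, less where a joint would pass 70% of its speed; a pose out of reach is approached as far as the arm can. A call with a gripper value outside its range is refused whole. The fingers move at their own pace and stop on an object; "grip_force" is the grip in N (left out, the last holds). Time passes only in rows, so rows that repeat a pose let the fingers close, or fill a call up. It gives the time, the measured TCP pose, the force and the opening at its end, in the units of the state.
- env.get_obs(): the state, without advancing time (a new reading comes with each control period).
- env.read_camera(name): name is "scene" or "top"; returns a dict with "pixels" (420x560x3 uint8, red, green, blue), "fx", "fy", "cx", "cy" (pixels), "position" and "rotation" of the camera in the world. Camera axes: x right, y up, looking along -z (the intrinsics and any distortion apply to the point x, -y, -z); pixel columns grow to the right and rows downward; lengths in m; the calibration is good to about 2 mm. A picture is of the moment at which its call begins. There is no depth.
- env.sign_off(): hands the job in, once; it reports no verdict.
The state is a dict: "time_s": time; "qpos": joint angles; "joint_velocities": joint speeds; "effort": joint torques, N m; "tool_pos": TCP position; "tool_rot": TCP orientation; "force": force on the tool from outside, world axes, zero at the start; "wrist_torque": the same for the moment, N m; "grip_width": finger opening in m.
Only numpy, scipy, OpenCV 4.12 (cv2) and the standard library are available. Lean on these libraries where they do the work, as an engineer would, in place of code of your own. Each camera call takes 0.05 s, during which the arm holds its last target.

## Working session

There is one attempt and no reset: what is moved stays moved. The work goes in short steps, Python scripts to look and compute and a tool call to move; the robot and the scene stay as the last step left them, time stands still between calls to the robot, and variables do not carry over. Pictures are saved under pics/ and viewed, and the job is handed in when it is done.

Besides the shell and the picture viewer there is one more tool, called after "Emit:" as a command line: name --argument value ..., lists and objects as JSON in quotes. send_rows: Moves the arm, as the interface text tells. Its arguments: {"type":"object","properties":{"steps":{"type":"array"},"grip_force":{"type":"number"}},"required":["steps"]}

```bash
mkdir -p pics
cat > h.py <<'E'
from cell import env
import numpy as np, cv2
def snap(n,tag):
    c=env.read_camera(n); cv2.imwrite(f'pics/{tag}.png',c['pixels'][:,:,::-1]); np.savez(f'pics/{tag}.npz',**{k:v for k,v in c.items()}); return c
def px2w(c,u,v,z):
    d=np.array([(u-float(c['cx']))/float(c['fx']),-(v-float(c['cy']))/float(c['fy']),-1.]); R=np.array(c['rotation']); p=np.array(c['position'])
    d=R@d; return p+d*(z-p[2])/d[2]
def w2px(c,P):
    q=np.array(c['rotation']).T@(np.array(P)-np.array(c['position'])); return np.array([c['cx']+c['fx']*q[0]/-q[2], c['cy']+c['fy']*q[1]/q[2]])
def crop(tag,x0,y0,x1,y1,s,out):
    im=cv2.imread(f'pics/{tag}.png')[y0:y1,x0:x1]; cv2.imwrite(f'pics/{out}.png',cv2.resize(im,None,fx=s,fy=s,interpolation=cv2.INTER_CUBIC))
E
python3 - <<'E'
from h import *
for n in('top','scene'):
    c=snap(n,n+'0'); print({k:v for k,v in c.items() if k!='pixels'})
print(env.get_obs(),env.tcp_to_grasp)
E
```

```text
{'fx': 512.0842439403984, 'fy': 512.0842439403984, 'cx': 274.65035766714345, 'cy': 215.5180602601285, 'position': array([ 0.37845309, -0.01932598,  1.28466084]), 'rotation': array([  4.92230176,  -0.19128826, -88.73534409])}
{'fx': 449.2754248694564, 'fy': 449.2754248694564, 'cx': 278.18493217738506, 'cy': 211.4569967548468, 'position': array([ 1.09530646, -0.059958  ,  0.82232461]), 'rotation': array([37.33123126,  0.81645707, 86.62882413])}
{'time_s': 0.1, 'qpos': array([77.81382946, 18.43373257, -4.01712565, 83.16839138,  1.29690669,
       78.5422351 , -3.26003585]), 'joint_velocities': array([-0.03937854, -0.13878021, -0.0039809 , -0.12907227,  0.08358726,
        0.04425526, -0.12064262]), 'effort': array([ 4.18562047e-05, -4.92570806e+01, -4.05664556e-01, -3.13398921e+01,
       -6.42509549e-02,  3.94504680e-02,  9.75168678e-05]), 'tool_pos': array([ 0.14599457, -0.63287135,  0.22157917]), 'tool_rot': array([ 1.79993059e+02,  9.90108300e-02, -7.70023730e+01]), 'force': array([-0.53462776, -0.58705265,  0.08421239]), 'wrist_torque': array([ 0.04865758, -0.00670957,  0.02248067]), 'grip_width': 0.08673356593882543} 0.0187
```

```bash
python3 - <<'E'
s=open('h.py').read()
s=s.replace("def snap","from scipy.spatial.transform import Rotation as Ro\ndef RR(r): return Ro.from_euler('xyz',np.array(r,float),degrees=True).as_matrix()\ndef snap").replace("np.array(c['rotation'])","RR(c['rotation'])")
open('h.py','w').write(s)
E
python3 -c "
from h import *
crop('top0',0,0,560,420,1.42,'t0big')"
```

```text
(no output)
```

View pics/top0.png

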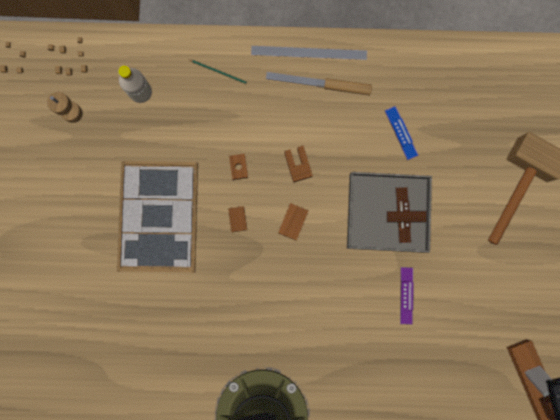

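View pics/scene0.png

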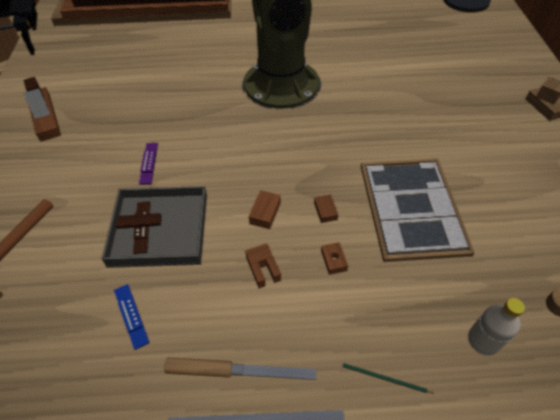

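```bash
python3 -c "
from h import *
crop('top0',110,150,210,280,6,'ca');cv2.imwrite
crop('top0',220,135,320,245,5,'cb')
crop('top0',340,165,440,260,6,'cc')
crop('scene0',95,180,215,270,6,'cd')
"
```

```text
(no output)
```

View pics/ca.png

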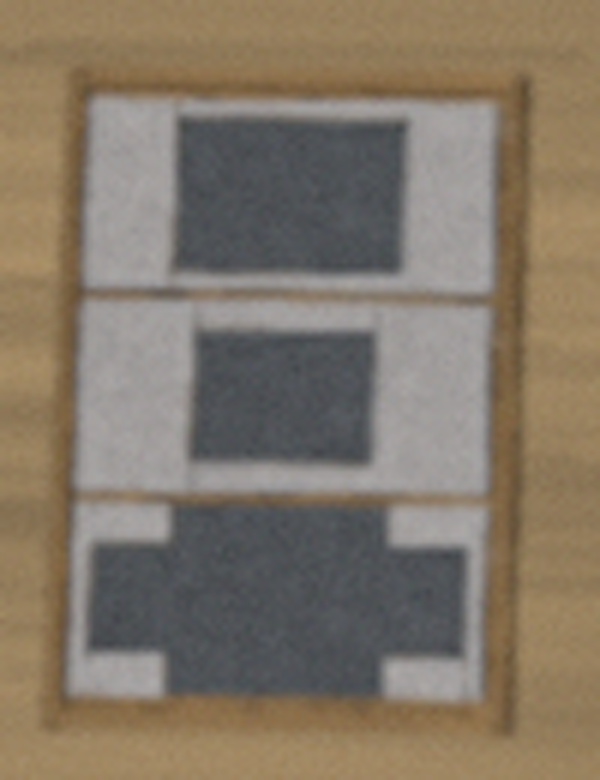

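View pics/cb.png

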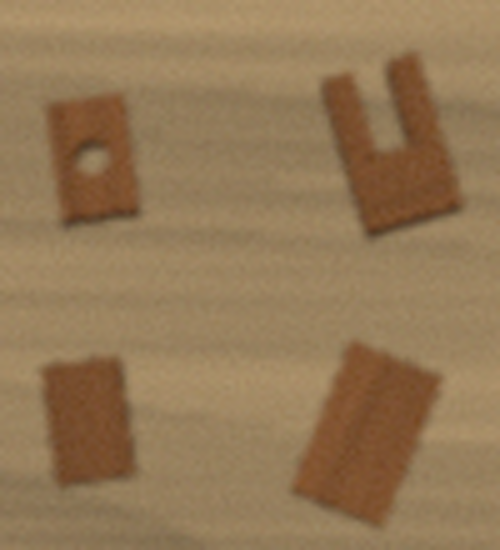

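View pics/cc.png

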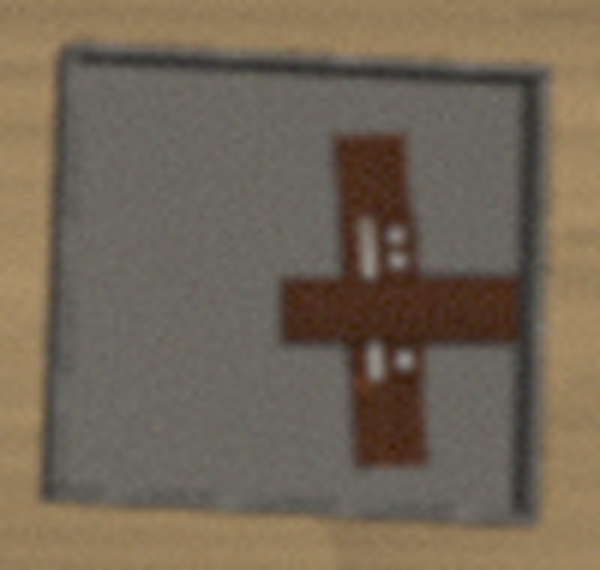

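View pics/cd.png

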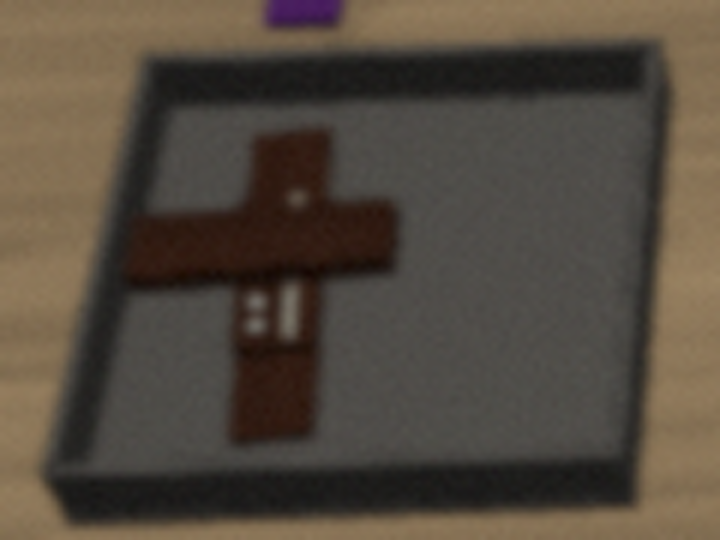

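```bash
cat > m.py <<'E'
from h import *
def L(t): return dict(np.load(f'pics/{t}.npz'))
def pts(tag,x0,y0,s,P,z):
    c=L(tag); return np.array([px2w(c,x0+(a+.5)/s-.5,y0+(b+.5)/s-.5,z) for a,b in P])
def rect(name,*a):
    # P order: around; first edge = one side
    W=pts(*a)[:,:2]; e=[np.linalg.norm(W[(i+1)%4]-W[i])*1000 for i in range(4)]
    d=lambda i,j:W[j]-W[i]
    v=d(0,1)+d(3,2); w=d(1,2)+d(0,3)
    print(name,'ctr',W.mean(0).round(4),'sides',np.round(e,1),'ang01',np.degrees(np.arctan2(v[1],v[0])).round(1),'ang12',np.degrees(np.arctan2(w[1],w[0])).round(1))
E
python3 - <<'E'
from m import *
T=('top0',110,150,6)
rect('neckpocket top',*T,[(177,118),(408,121),(402,272),(172,272)],.018)
rect('tailpocket',*T,[(196,330),(376,332),(372,464),(191,461)],.018)
rect('bridge pocket',*T,[(92,543),(467,548),(462,657),(87,652)],.016)
rect('plates',*T,[(88,95),(500,98),(482,700),(66,695)],.016)
rect('trayrim',*T,[(80,75),(525,80),(505,732),(48,725)],.014)
B=('top0',220,135,5)
rect('tail',*B,[(48,103),(124,94),(140,213),(64,222)],.022)
rect('neck',*B,[(323,79),(417,52),(462,207),(367,233)],.030)
rect('bigbl',*B,[(350,342),(440,376),(381,524),(293,491)],.030)
rect('smallbl',*B,[(42,366),(120,356),(134,476),(60,486)],.022)
C=('top0',340,165,6)
rect('bar',*C,[(281,277),(518,275),(518,341),(281,343)],.029)
rect('bridge',*C,[(334,135),(403,135),(427,464),(356,465)],.011)
rect('bin top',*C,[(66,48),(548,68),(538,521),(42,499)],.035)
E
```

```text
neckpocket top ctr [0.5646 0.2719] sides [96.2 63.4 95.4 64.6] ang01 -89.1 ang12 -179.7
tailpocket ctr [0.4807 0.2709] sides [74.5 54.8 74.7 54.4] ang01 -89.5 ang12 -179.6
bridge pocket ctr [0.3968 0.2707] sides [154.6  44.8 154.1  44.8] ang01 -89.5 ang12 179.8
plates ctr [0.4817 0.2713] sides [172.  250.3 170.7 249.4] ang01 -89.3 ang12 -179.5
trayrim ctr [0.4796 0.2694] sides [186.1 271.4 187.7 270.6] ang01 -89.5 ang12 -179.9
tail ctr [0.6088 0.072 ] sides [38.2 60.7 38.1 60.7] ang01 -81.9 ang12 -170.8
neck ctr [ 0.6184 -0.0763] sides [48.8 81.  48.9 80.3] ang01 -72.9 ang12 -163.1
bigbl ctr [ 0.4735 -0.066 ] sides [47.4 78.5 46.  78.7] ang01 -109.4 ang12 159.8
smallbl ctr [0.4771 0.0708] sides [38.9 60.  36.8 60.2] ang01 -81.2 ang12 -170.8
bar ctr [ 0.4925 -0.345 ] sides [97.5 27.2 97.3 27.2] ang01 -88.2 ang12 -180.0
bridge ctr [ 0.4981 -0.3415] sides [ 28.9 137.7  29.5 138.1] ang01 -88.3 ang12 -176.0
bin top ctr [ 0.5019 -0.3022] sides [198.5 186.1 201.7 185.6] ang01 -91.2 ang12 178.0
```

```bash
cat > ov.py <<'E'
from m import *
def overlay(tag,boxes,crop_,s,out):
    c=L(tag); x0,y0,x1,y1=crop_
    im=cv2.imread(f'pics/{tag}.png')[y0:y1,x0:x1]; im=cv2.resize(im,None,fx=s,fy=s,interpolation=cv2.INTER_CUBIC)
    for (x,y,yaw,lx,ly,z) in boxes:
        a=np.radians(yaw);R=np.array([[np.cos(a),-np.sin(a)],[np.sin(a),np.cos(a)]])
        q=[w2px(c,np.r_[np.array([x,y])+R@np.array([sx*lx/2,sy*ly/2]),z]) for sx,sy in((1,1),(1,-1),(-1,-1),(-1,1))]
        q=np.array([((u-x0+.5)*s-.5,(v-y0+.5)*s-.5) for u,v in q])
        cv2.polylines(im,[np.round(q).astype(int)],True,(0,255,255),1)
    cv2.imwrite(f'pics/{out}.png',im)
E
python3 - <<'E'
from ov import *
Bx=[(.6088,.072,8.7,.06,.04,.022),(.6184,-.0763,17,.08,.05,.03),(.4925,-.345,-89,.096,.028,.029),(.4981,-.3415,3,.14,.03,.011),(.5019,-.3022,-1.5,.19,.2,.035),(.5646,.2715,90.6,.096,.066,.018),(.4807,.2712,90.6,.076,.056,.018),(.3968,.2709,90.6,.156,.046,.016)]
overlay('scene0',Bx,(100,180,290,290),4,'o1')
overlay('scene0',Bx,(310,150,480,290),4,'o2')
print(w2px(L('scene0'),[0.5,0,0]))
E
```

```text
[294.35242152 221.65912394]
```

View pics/o1.png

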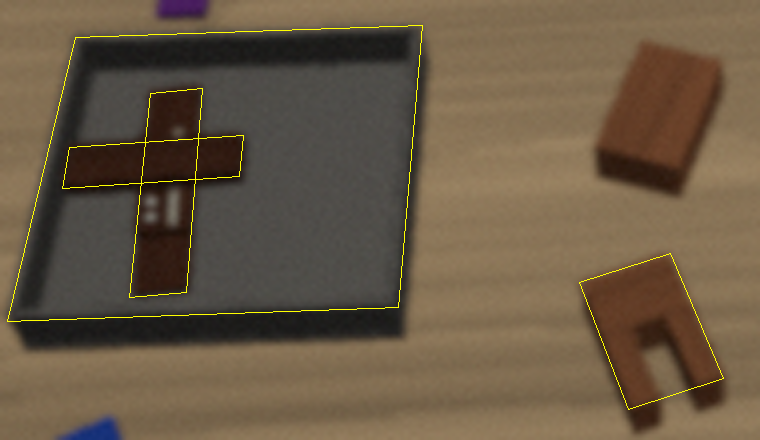

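View pics/o2.png

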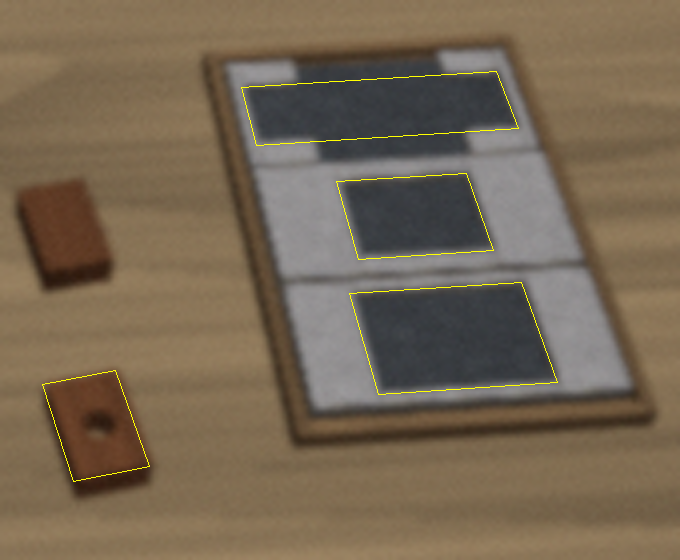

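```bash
cat > plan.py <<'E'
from h import *
import sys
def plan(x,y,z,yaw,n):
    o=env.get_obs(); p=np.array(o['tool_pos']); R=RR(o['tool_rot'])
    print('t',o['time_s'],'pos',p.round(4),'rot',np.round(o['tool_rot'],2),'grip',round(o['grip_width'],4),'F',np.round(o['force'],1),'q7',round(o['qpos'][6],1))
    Rt=RR([180,0,yaw]); dr=Ro.from_matrix(Rt@R.T).as_rotvec()/n; dp=(np.array([x,y,z])-p)/n
    for k in range(n):
        print('call',k,'shift',(R.T@dp).round(4),'rot',(R.T@dr).round(3)); R=Ro.from_rotvec(dr).as_matrix()@R
if __name__=='__main__':
    a=[float(v) for v in sys.argv[1:]]; plan(*a[:4],int(a[4]))
E
python3 plan.py .4925 -.345 .14 1 3
```

```text
t 0.1 pos [ 0.146  -0.6329  0.2216] rot [ 1.7999e+02  1.0000e-01 -7.7000e+01] grip 0.0867 F [-0.5 -0.6  0.1] q7 -3.3
call 0 shift [-0.0675 -0.1341  0.0273] rot [-0.     0.001 -0.454]
call 1 shift [-0.0019 -0.1501  0.0272] rot [-0.     0.001 -0.454]
call 2 shift [ 0.0641 -0.1358  0.0272] rot [-0.     0.001 -0.454]
```

Emit:
send_rows --steps '[[[-0.0135,-0.0268,0.0055],[0,0,-0.091],0.087],[[-0.027,-0.0536,0.011],[0,0,-0.182],0.087],[[-0.0405,-0.0804,0.0165],[0,0,-0.272],0.087],[[-0.054,-0.1072,0.022],[0,0,-0.363],0.087],[[-0.0675,-0.134,0.0275],[0,0,-0.454],0.087]]'

```text
time_s: 0.52
tool_pos: [0.2623, -0.5361, 0.1943]
tool_rot: [-180.0, 0.0, -50.7]
force: [0.2, 0.2, 0.5]
grip_width: 0.0872
```

Emit:
send_rows --steps '[[[-0.0004,-0.03,0.0055],[0,0,-0.091],0.087],[[-0.0008,-0.06,0.011],[0,0,-0.182],0.087],[[-0.0012,-0.09,0.0165],[0,0,-0.272],0.087],[[-0.0016,-0.12,0.022],[0,0,-0.363],0.087],[[-0.002,-0.15,0.0275],[0,0,-0.454],0.087]]'

```text
time_s: 0.93
tool_pos: [0.3775, -0.4402, 0.1669]
tool_rot: [-180.0, 0.0, -24.7]
force: [-0.3, -0.4, -0.0]
grip_width: 0.0865
```

Emit:
send_rows --steps '[[[0.0128,-0.0272,0.0055],[0,0,-0.091],0.06],[[0.0256,-0.0544,0.011],[0,0,-0.182],0.06],[[0.0384,-0.0816,0.0165],[0,0,-0.272],0.06],[[0.0512,-0.1088,0.022],[0,0,-0.363],0.06],[[0.064,-0.136,0.0275],[0,0,-0.454],0.06]]'

```text
time_s: 1.35
tool_pos: [0.4929, -0.3441, 0.1394]
tool_rot: [-180.0, 0.0, 1.3]
force: [0.8, 0.4, 0.3]
grip_width: 0.0635
```

```bash
python3 plan.py .4925 -.345 .021 1 1
```

```text
t 1.35 pos [ 0.4929 -0.3441  0.1394] rot [-1.7998e+02  4.0000e-02  1.2800e+00] grip 0.0635 F [0.8 0.4 0.3] q7 27.2
call 0 shift [-0.0003  0.0009  0.1184] rot [-0.     0.001  0.005]
```

Emit:
send_rows --steps '[[[0,0,0.025],[0,0,0],0.06],[[0,0,0.05],[0,0,0],0.06],[[0,0,0.075],[0,0,0],0.06],[[0,0,0.1],[0,0,0],0.06],[[0,0.0005,0.11],[0,0,0.005],0.06]]'

```text
time_s: 1.77
tool_pos: [0.4898, -0.3441, 0.026]
tool_rot: [-179.8, 0.3, 0.8]
force: [-1.1, 0.1, -0.2]
grip_width: 0.06
```

Emit:
send_rows --steps '[[[0,0,0.004],[0,0,0],0.06],[[0,0,0.008],[0,0,0],0.06],[[0,0,0.008],[0,0,0],0.04],[[0,0,0.008],[0,0,0],0.02],[[0,0,0.008],[0,0,0],0.01]]' --grip_force 15

```text
time_s: 2.18
tool_pos: [0.4932, -0.3464, 0.0235]
tool_rot: [179.9, -0.1, 0.7]
force: [-0.6, 0.4, -0.1]
grip_width: 0.0472
```

Emit:
send_rows --steps '[[[0,0,0],[0,0,0],0.01],[[0,0,0],[0,0,0],0.01],[[0,0,0],[0,0,0],0.01],[[0,0,0],[0,0,0],0.01],[[0,0,0],[0,0,0],0.01]]'

```text
time_s: 2.6
tool_pos: [0.4925, -0.346, 0.0226]
tool_rot: [180.0, -0.0, 0.7]
force: [-1.1, 0.0, 3.6]
grip_width: 0.028
```

Emit:
send_rows --steps '[[[0,0,-0.005],[0,0,0],0.01],[[0,0,-0.015],[0,0,0],0.01],[[0,0,-0.03],[0,0,0],0.01],[[0,0,-0.05],[0,0,0],0.01],[[0,0,-0.07],[0,0,0],0.01]]'

```text
time_s: 3.02
tool_pos: [0.492, -0.3455, 0.0931]
tool_rot: [-180.0, 0.0, 0.8]
force: [0.8, -0.5, -0.0]
grip_width: 0.0276
```

```bash
python3 - <<'E'
from h import *
snap('top','t1');snap('scene','s1');crop('scene0',0,0,1,1,1,'x')
crop('top0',0,0,1,1,1,'x')
a=cv2.imread('pics/t1.png')[140:280,320:460];b=cv2.imread('pics/s1.png')[150:290,90:230]
cv2.imwrite('pics/c1.png',cv2.resize(np.hstack([a,b]),None,fx=2.8,fy=2.8))
# bin frame: centre + bin y .045
from math import *
yb=radians(-1.5); print(.5019-sin(yb)*.043,-.3022+cos(yb)*.043)
E
python3 plan.py .503 -.258 .09 -91.5 3
```

```text
0.5030256087772386 -0.2592147350260511
t 3.1167 pos [ 0.4948 -0.3472  0.0965] rot [179.74  -0.33   0.75] grip 0.0278 F [ 0.3 -1.4  0. ] q7 25.8
call 0 shift [ 0.0031 -0.0297  0.002 ] rot [-0.    -0.003  0.537]
call 1 shift [-0.0125 -0.0271  0.002 ] rot [-0.    -0.003  0.537]
call 2 shift [-0.0246 -0.0169  0.0021] rot [-0.    -0.003  0.537]
```

View pics/c1.png

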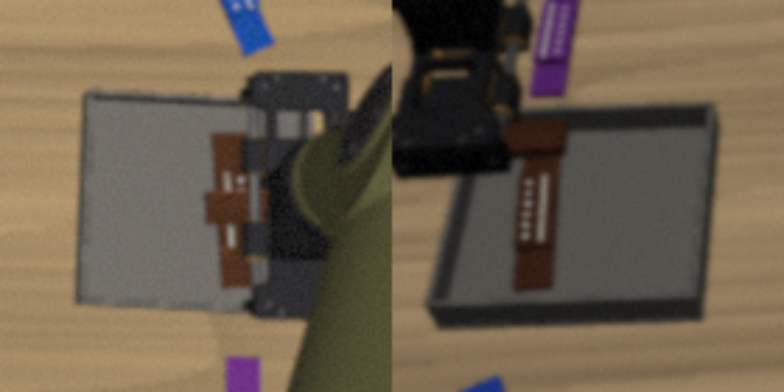

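The bar is lifted level (scene crop, about 537,135) and the bridge lies undisturbed below it (about 535,215). Next I turn the bar and put it down.

Emit:
send_rows --steps '[[[0.0006,-0.006,0],[0,0,0.107],0.01],[[0.0012,-0.012,0],[0,0,0.215],0.01],[[0.0018,-0.018,0],[0,0,0.322],0.01],[[0.0024,-0.024,0],[0,0,0.43],0.01],[[0.003,-0.03,0],[0,0,0.537],0.01]]'

```text
time_s: 3.53
tool_pos: [0.4945, -0.3152, 0.0915]
tool_rot: [-180.0, 0.1, -30.3]
force: [-0.1, -0.1, -0.8]
grip_width: 0.0282
```

Emit:
send_rows --steps '[[[-0.0025,-0.0054,0],[0,0,0.107],0.01],[[-0.005,-0.0108,0],[0,0,0.215],0.01],[[-0.0075,-0.0162,0],[0,0,0.322],0.01],[[-0.01,-0.0216,0],[0,0,0.43],0.01],[[-0.0125,-0.027,0],[0,0,0.537],0.01]]'

```text
time_s: 3.95
tool_pos: [0.4972, -0.2855, 0.0915]
tool_rot: [180.0, 0.0, -61.1]
force: [-0.3, 0.7, -0.5]
grip_width: 0.0277
```

Emit:
send_rows --steps '[[[-0.005,-0.0034,0],[0,0,0.107],0.01],[[-0.01,-0.0068,0],[0,0,0.215],0.01],[[-0.015,-0.0102,0],[0,0,0.322],0.01],[[-0.02,-0.0136,0],[0,0,0.43],0.01],[[-0.0245,-0.017,0],[0,0,0.537],0.01]]'

```text
time_s: 4.37
tool_pos: [0.5, -0.2558, 0.0915]
tool_rot: [179.9, 0.0, -91.9]
force: [-0.1, -0.1, -0.4]
grip_width: 0.0279
```

```bash
python3 plan.py .503 -.258 .013 -91.5 1
```

```text
t 4.3667 pos [ 0.5    -0.2558  0.0915] rot [ 1.7995e+02  2.0000e-02 -9.1850e+01] grip 0.0279 F [-0.1 -0.1 -0.4] q7 -71.2
call 0 shift [ 0.0021 -0.0031  0.0785] rot [ 0.001  0.    -0.006]
```

Emit:
send_rows --steps '[[[0,0,0.02],[0,0,0],0.01],[[0,-0.001,0.04],[0,0,0],0.01],[[0,-0.002,0.055],[0,0,0],0.01],[[0,-0.002,0.067],[0,0,0],0.01],[[0.001,-0.003,0.074],[0,0,0],0.01]]'

```text
time_s: 4.78
tool_pos: [0.5021, -0.2567, 0.0161]
tool_rot: [179.8, 0.1, -91.5]
force: [-0.1, -0.4, -0.1]
grip_width: 0.028
```

Emit:
send_rows --steps '[[[0,0,0.002],[0,0,0],0.01],[[0,0,0.004],[0,0,0],0.01],[[0,0,0.005],[0,0,0],0.01],[[0,0,0.006],[0,0,0],0.01],[[0,0,0.006],[0,0,0],0.01]]'

```text
time_s: 5.2
tool_pos: [0.5038, -0.2578, 0.0126]
tool_rot: [-179.9, -0.0, -91.6]
force: [-0.4, -0.3, -1.4]
grip_width: 0.0278
```

Emit:
send_rows --steps '[[[0,0,0.0003],[0,0,0],0.01],[[0,0,0.0006],[0,0,0],0.01],[[0,0,0.001],[0,0,0],0.01],[[0,0,0.001],[0,0,0],0.01],[[0,0,0.001],[0,0,0],0.01]]'

```text
time_s: 5.62
tool_pos: [0.5034, -0.2575, 0.0111]
tool_rot: [180.0, -0.0, -91.6]
force: [-0.7, 0.5, 0.1]
grip_width: 0.0279
```

Emit:
send_rows --steps '[[[0,0,0.0003],[0,0,0],0.01],[[0,0,0.0006],[0,0,0],0.01],[[0,0,0.001],[0,0,0],0.01],[[0,0,0.001],[0,0,0],0.01],[[0,0,0.001],[0,0,0],0.01]]'

```text
time_s: 6.03
tool_pos: [0.5035, -0.2575, 0.0105]
tool_rot: [180.0, -0.0, -91.6]
force: [-1.4, 0.4, 5.7]
grip_width: 0.0278
```

Emit:
send_rows --steps '[[[0,0,0.0],[0,0,0],0.02],[[0,0,0],[0,0,0],0.035],[[0,0,0],[0,0,0],0.05],[[0,0,0],[0,0,0],0.05],[[0,0,0],[0,0,0],0.05]]'

```text
time_s: 6.45
tool_pos: [0.5033, -0.2575, 0.0097]
tool_rot: [180.0, 0.0, -91.6]
force: [-0.1, 0.4, 0.2]
grip_width: 0.0457
```

Emit:
send_rows --steps '[[[0,0,-0.01],[0,0,0],0.05],[[0,0,-0.03],[0,0,0],0.05],[[0,0,-0.05],[0,0,0],0.055],[[0,0,-0.07],[0,0,0],0.055],[[0,0,-0.09],[0,0,0],0.055]]'

```text
time_s: 6.87
tool_pos: [0.5035, -0.2575, 0.1017]
tool_rot: [-180.0, -0.0, -91.6]
force: [-0.1, -0.6, -0.1]
grip_width: 0.0544
```

```bash
python3 plan.py .4981 -.3415 .1 -87 1
```

```text
t 6.8667 pos [ 0.5035 -0.2575  0.1017] rot [-1.7997e+02 -1.0000e-02 -9.1550e+01] grip 0.0544 F [-0.1 -0.6 -0.1] q7 -70.8
call 0 shift [0.0841 0.0031 0.0017] rot [-0.    -0.    -0.079]
```

Emit:
send_rows --steps '[[[0.02,0,0],[0,0,-0.02],0.055],[[0.04,0.001,0],[0,0,-0.04],0.055],[[0.06,0.002,0],[0,0,-0.06],0.055],[[0.084,0.003,0],[0,0,-0.079],0.055],[[0.084,0.003,0],[0,0,-0.079],0.055]]'

```text
time_s: 7.28
tool_pos: [0.4964, -0.3477, 0.1008]
tool_rot: [180.0, -0.2, -87.4]
force: [-0.8, -0.4, 1.1]
grip_width: 0.0548
```

```bash
python3 - <<'E'
from ov import *
snap('top','t2');snap('scene','s2')
B=[(.5035,-.2575,-1.5,.096,.028,.017),(.4981,-.3415,3,.14,.03,.011)]
overlay('top2' if 0 else 't2',B,(330,160,450,265),3,'o3a');overlay('s2',B,(90,160,210,265),3,'o3b')
cv2.imwrite('pics/o3.png',np.hstack([cv2.imread('pics/o3a.png'),cv2.imread('pics/o3b.png')]))
E
python3 plan.py .4981 -.3415 .009 -87 1
```

```text
t 7.3833 pos [ 0.4977 -0.3425  0.1004] rot [-1.7999e+02 -1.0000e-02 -8.7170e+01] grip 0.0552 F [0.6 0.3 0.2] q7 -59.1
call 0 shift [-0.001  -0.0004  0.0914] rot [-0.    -0.    -0.003]
```

View pics/o3.png

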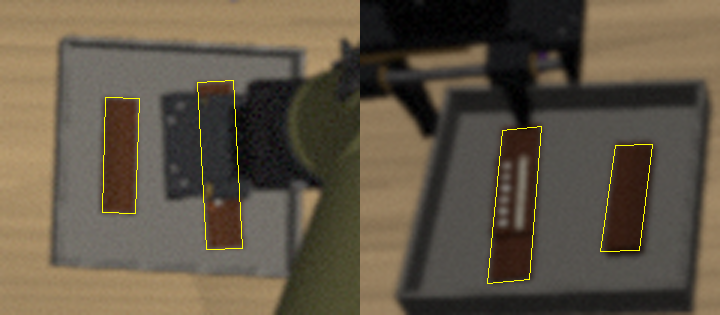

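The overlays fit in both views. The bar is flat on the bin floor (left crop 120,155) and the bridge is where I measured it (222,165).

Emit:
send_rows --steps '[[[0,0,0.02],[0,0,0],0.055],[[0,0,0.04],[0,0,0],0.055],[[-0.001,0,0.06],[0,0,0],0.055],[[-0.001,0,0.078],[0,0,0],0.055],[[-0.001,0,0.085],[0,0,0],0.055]]'

```text
time_s: 7.8
tool_pos: [0.4971, -0.3377, 0.0127]
tool_rot: [179.8, 0.2, -86.9]
force: [-1.0, 0.8, -0.2]
grip_width: 0.0551
```

Emit:
send_rows --steps '[[[0,0,0.003],[0,0,0],0.055],[[0,0,0.006],[0,0,0],0.055],[[0,0,0.006],[0,0,0],0.055],[[0,0,0.006],[0,0,0],0.03],[[0,0,0.006],[0,0,0],0.01]]' --grip_force 20

```text
time_s: 8.22
tool_pos: [0.4988, -0.3408, 0.0102]
tool_rot: [-179.9, -0.1, -87.0]
force: [-0.7, 0.3, 0.2]
grip_width: 0.048
```

Emit:
send_rows --steps '[[[0,0,0],[0,0,0],0.01],[[0,0,0],[0,0,0],0.01],[[0,0,0],[0,0,0],0.01],[[0,0,0],[0,0,0],0.01],[[0,0,0],[0,0,0],0.01]]'

```text
time_s: 8.63
tool_pos: [0.4983, -0.3407, 0.0095]
tool_rot: [-180.0, -0.0, -87.0]
force: [-1.5, 0.0, 2.4]
grip_width: 0.0295
```

Emit:
send_rows --steps '[[[0,0,-0.005],[0,0,0],0.01],[[0,0,-0.02],[0,0,0],0.01],[[0,0,-0.045],[0,0,0],0.01],[[0,0,-0.075],[0,0,0],0.01],[[0,0,-0.11],[0,0,0],0.01]]'

```text
time_s: 9.05
tool_pos: [0.4968, -0.3394, 0.1187]
tool_rot: [179.8, 0.1, -87.0]
force: [-0.1, -0.6, 0.1]
grip_width: 0.0298
```

```bash
python3 plan.py .49 0 .12 -41 3
```

```text
t 9.05 pos [ 0.4968 -0.3394  0.1187] rot [ 1.7983e+02  1.4000e-01 -8.7020e+01] grip 0.0298 F [-0.1 -0.6  0.1] q7 -58.9
call 0 shift [-0.1131 -0.0036 -0.0002] rot [ 0.001  0.001 -0.268]
call 1 shift [-0.1081 -0.0334 -0.0003] rot [ 0.001  0.001 -0.268]
call 2 shift [-0.0954 -0.0608 -0.0004] rot [ 0.001  0.001 -0.268]
```

Emit:
send_rows --steps '[[[-0.0226,-0.0007,0],[0,0,-0.054],0.01],[[-0.0452,-0.0014,0],[0,0,-0.107],0.01],[[-0.0679,-0.0022,0],[0,0,-0.161],0.01],[[-0.0905,-0.0029,0],[0,0,-0.214],0.01],[[-0.113,-0.0036,0],[0,0,-0.268],0.01]]'

```text
time_s: 9.47
tool_pos: [0.4956, -0.2261, 0.1192]
tool_rot: [180.0, -0.0, -71.5]
force: [0.3, 0.3, -0.9]
grip_width: 0.03
```

Emit:
send_rows --steps '[[[-0.0216,-0.0067,0],[0,0,-0.054],0.01],[[-0.0432,-0.0134,0],[0,0,-0.107],0.01],[[-0.0649,-0.02,0],[0,0,-0.161],0.01],[[-0.0865,-0.0267,0],[0,0,-0.214],0.01],[[-0.108,-0.0334,0],[0,0,-0.268],0.01]]'

```text
time_s: 9.88
tool_pos: [0.4934, -0.1121, 0.1191]
tool_rot: [180.0, -0.0, -56.0]
force: [0.1, 0.1, -0.4]
grip_width: 0.0292
```

Emit:
send_rows --steps '[[[-0.0191,-0.0122,0],[0,0,-0.054],0.01],[[-0.0382,-0.0243,0],[0,0,-0.107],0.01],[[-0.0572,-0.0365,0],[0,0,-0.161],0.01],[[-0.0763,-0.0486,0],[0,0,-0.214],0.01],[[-0.0954,-0.0608,0],[0,0,-0.268],0.01]]'

```text
time_s: 10.3
tool_pos: [0.4912, 0.001, 0.1191]
tool_rot: [180.0, -0.0, -40.7]
force: [0.7, 0.3, 0.0]
grip_width: 0.0297
```

```bash
python3 plan.py .3968 .271 .08 0.6 3
```

```text
t 10.3 pos [0.4912 0.001  0.1191] rot [ 1.800e+02 -1.000e-02 -4.066e+01] grip 0.0297 F [0.7 0.3 0. ] q7 -46.6
call 0 shift [-0.0825 -0.0478  0.013 ] rot [ 0.   -0.   -0.24]
call 1 shift [-0.0688 -0.066   0.013 ] rot [ 0.   -0.   -0.24]
call 2 shift [-0.0511 -0.0805  0.013 ] rot [ 0.   -0.   -0.24]
```

Emit:
send_rows --steps '[[[-0.0165,-0.0096,0.0026],[0,0,-0.048],0.01],[[-0.033,-0.0191,0.0052],[0,0,-0.096],0.01],[[-0.0495,-0.0287,0.0078],[0,0,-0.144],0.01],[[-0.066,-0.0382,0.0104],[0,0,-0.192],0.01],[[-0.0825,-0.0478,0.013],[0,0,-0.24],0.01]]'

```text
time_s: 10.72
tool_pos: [0.4593, 0.0903, 0.1056]
tool_rot: [180.0, 0.0, -27.0]
force: [0.2, 0.1, -0.1]
grip_width: 0.0298
```

Emit:
send_rows --steps '[[[-0.0138,-0.0132,0.0026],[0,0,-0.048],0.01],[[-0.0275,-0.0264,0.0052],[0,0,-0.096],0.01],[[-0.0413,-0.0396,0.0078],[0,0,-0.144],0.01],[[-0.055,-0.0528,0.0104],[0,0,-0.192],0.01],[[-0.0688,-0.066,0.013],[0,0,-0.24],0.01]]'

```text
time_s: 11.13
tool_pos: [0.4287, 0.1809, 0.0928]
tool_rot: [180.0, -0.0, -13.2]
force: [-0.1, -0.1, 0.2]
grip_width: 0.0296
```

Emit:
send_rows --steps '[[[-0.0102,-0.0161,0.0026],[0,0,-0.048],0.01],[[-0.0204,-0.0322,0.0052],[0,0,-0.096],0.01],[[-0.0307,-0.0483,0.0078],[0,0,-0.144],0.01],[[-0.0409,-0.0644,0.0104],[0,0,-0.192],0.01],[[-0.0511,-0.0805,0.013],[0,0,-0.24],0.01]]'

```text
time_s: 11.55
tool_pos: [0.3976, 0.2711, 0.0798]
tool_rot: [-180.0, 0.0, 0.6]
force: [0.1, 0.1, -1.3]
grip_width: 0.0299
```

```bash
python3 - <<'E'
from ov import *
snap('top','t3');snap('scene','s3')
B=[(.3968,.271,90.6,.156,.046,.016),(.3968,.271,90.6,.14,.03,.08)]
overlay('t3',B,(100,150,220,290),3,'o4a');overlay('s3',B,(340,110,480,250),3,'o4b')
a=cv2.imread('pics/o4a.png');b=cv2.imread('pics/o4b.png');cv2.imwrite('pics/o4.png',np.hstack([a,b]))
E
python3 plan.py .3968 .271 .018 0.6 1
```

```text
t 11.65 pos [0.3961 0.2735 0.0798] rot [-1.7987e+02  7.0000e-02  7.6000e-01] grip 0.0296 F [-0.4 -0.  -0.7] q7 -43.6
call 0 shift [0.0007 0.0026 0.0618] rot [-0.002  0.001  0.003]
```

View pics/o4.png

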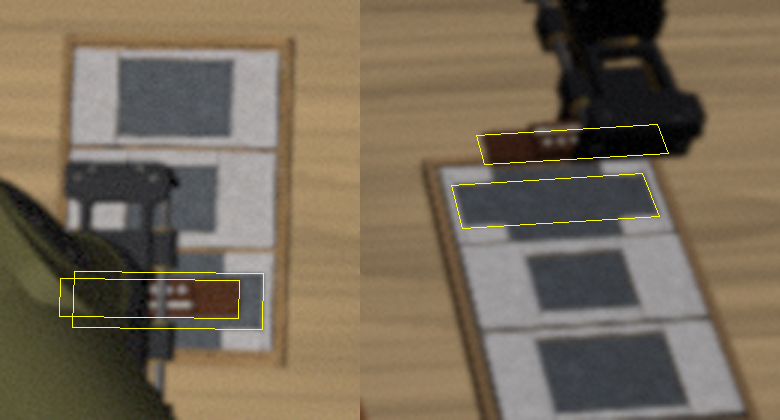

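Emit:
send_rows --steps '[[[0,0,0.015],[0,0,0],0.01],[[0,0,0.03],[0,0,0],0.01],[[0,0,0.042],[0,0,0],0.01],[[0,0,0.052],[0,0,0],0.01],[[0,0,0.058],[0,0,0],0.01]]'

```text
time_s: 12.07
tool_pos: [0.3978, 0.2687, 0.0206]
tool_rot: [180.0, 0.1, 0.3]
force: [-0.4, -0.1, -0.6]
grip_width: 0.03
```

Emit:
send_rows --steps '[[[0,0,0.002],[0,0,0],0.01],[[0,0,0.004],[0,0,0],0.01],[[0,0,0.006],[0,0,0],0.01],[[0,0,0.006],[0,0,0],0.01],[[0,0,0.006],[0,0,0],0.01]]'

```text
time_s: 12.48
tool_pos: [0.3987, 0.2694, 0.0164]
tool_rot: [-180.0, -0.0, 0.3]
force: [-0.1, 0.4, -0.1]
grip_width: 0.0299
```

Emit:
send_rows --steps '[[[0,0,0.0003],[0,0,0],0.01],[[0,0,0.0006],[0,0,0],0.01],[[0,0,0.001],[0,0,0],0.01],[[0,0,0.001],[0,0,0],0.01],[[0,0,0.001],[0,0,0],0.01]]'

```text
time_s: 12.9
tool_pos: [0.3984, 0.2693, 0.015]
tool_rot: [180.0, -0.0, 0.3]
force: [-0.4, -0.1, -0.8]
grip_width: 0.0295
```

Emit:
send_rows --steps '[[[0,0,0.0003],[0,0,0],0.01],[[0,0,0.0006],[0,0,0],0.01],[[0,0,0.001],[0,0,0],0.01],[[0,0,0.001],[0,0,0],0.01],[[0,0,0.001],[0,0,0],0.01]]'

```text
time_s: 13.32
tool_pos: [0.3984, 0.2693, 0.0144]
tool_rot: [180.0, 0.0, 0.3]
force: [-1.5, -2.3, 5.9]
grip_width: 0.03
```

Emit:
send_rows --steps '[[[0,0,0.0],[0,0,0],0.03],[[0,0,0],[0,0,0],0.035],[[0,0,0],[0,0,0],0.04],[[0,0,0],[0,0,0],0.04],[[0,0,0],[0,0,0],0.04]]'

```text
time_s: 13.73
tool_pos: [0.3983, 0.2693, 0.0139]
tool_rot: [180.0, 0.0, 0.3]
force: [0.6, 0.2, -0.3]
grip_width: 0.0393
```

Emit:
send_rows --steps '[[[0,0,-0.01],[0,0,0],0.04],[[0,0,-0.03],[0,0,0],0.04],[[0,0,-0.05],[0,0,0],0.055],[[0,0,-0.075],[0,0,0],0.055],[[0,0,-0.1],[0,0,0],0.07]]'

```text
time_s: 14.15
tool_pos: [0.3979, 0.2694, 0.1154]
tool_rot: [-180.0, 0.0, 0.3]
force: [0.1, 1.3, -0.1]
grip_width: 0.0529
```

```bash
python3 plan.py .6088 .072 .115 -81.3 3
```

```text
t 14.15 pos [0.3979 0.2694 0.1154] rot [-1.8e+02  4.0e-02  3.3e-01] grip 0.0529 F [ 0.1  1.3 -0.1] q7 -41.1
call 0 shift [0.0699 0.0662 0.0001] rot [0.    0.    0.475]
call 1 shift [0.0925 0.0269 0.0001] rot [0.    0.    0.475]
call 2 shift [ 0.0945 -0.0184  0.0001] rot [0.    0.    0.475]
```

Contact force 5.9 N then release: the bridge is on the felt. Next the tail block.

Emit:
send_rows --steps '[[[0.014,0.0132,0],[0,0,0.095],0.07],[[0.028,0.0265,0],[0,0,0.19],0.07],[[0.042,0.0397,0],[0,0,0.285],0.07],[[0.056,0.053,0],[0,0,0.38],0.07],[[0.07,0.0662,0],[0,0,0.475],0.07]]'

```text
time_s: 14.57
tool_pos: [0.4694, 0.2029, 0.1149]
tool_rot: [-180.0, -0.0, -27.2]
force: [0.7, -0.0, -0.2]
grip_width: 0.0696
```

Emit:
send_rows --steps '[[[0.0185,0.0054,0],[0,0,0.095],0.07],[[0.037,0.0108,0],[0,0,0.19],0.07],[[0.0555,0.0161,0],[0,0,0.285],0.07],[[0.074,0.0215,0],[0,0,0.38],0.07],[[0.0925,0.0269,0],[0,0,0.475],0.07]]'

```text
time_s: 14.98
tool_pos: [0.5397, 0.137, 0.1147]
tool_rot: [-180.0, -0.0, -54.4]
force: [0.5, -0.1, -0.2]
grip_width: 0.0703
```

Emit:
send_rows --steps '[[[0.0189,-0.0037,0],[0,0,0.095],0.07],[[0.0378,-0.0074,0],[0,0,0.19],0.07],[[0.0567,-0.011,0],[0,0,0.285],0.07],[[0.0756,-0.0147,0],[0,0,0.38],0.07],[[0.0945,-0.0184,0],[0,0,0.475],0.07]]'

```text
time_s: 15.4
tool_pos: [0.6099, 0.0712, 0.1148]
tool_rot: [-180.0, 0.0, -81.6]
force: [-0.7, 0.4, -0.2]
grip_width: 0.07
```

```bash
python3 - <<'E'
from ov import *
snap('top','t4');snap('scene','s4')
B=[(.6088,.072,8.7,.06,.04,.022),(.3968,.271,90.6,.156,.046,.016),(.3984,.2693,90.3,.14,.03,.016)]
overlay('t4',B,(105,130,305,290),2.5 and 3,'o5a');overlay('s4',B,(310,150,480,290),3,'o5b')
a=cv2.imread('pics/o5a.png');b=cv2.imread('pics/o5b.png');h=min(a.shape[0],b.shape[0]);a=cv2.imread('pics/o5a.png');cv2.imwrite('pics/o5.png',np.hstack([a[-420:,:280],b[-420:]]))
E
python3 plan.py .6088 .072 .013 -81.3 1
```

```text
t 15.5 pos [0.6114 0.068  0.1145] rot [-1.7992e+02 -8.0000e-02 -8.1740e+01] grip 0.0703 F [-0.4 -0.   0. ] q7 -98.7
call 0 shift [-0.0044  0.0022  0.1015] rot [-0.001 -0.001 -0.008]
```

View pics/o5.png

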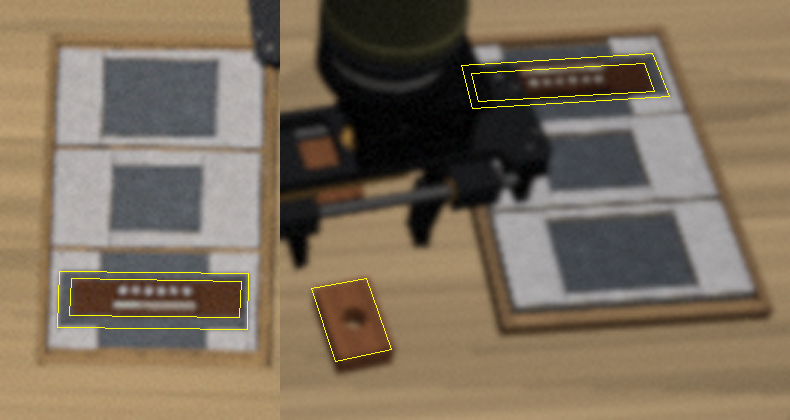

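The bridge sits centred in the long nest (left crop 155,298). The tail block (right crop 352,320) matches its outline.

Emit:
send_rows --steps '[[[0,0,0.02],[0,0,0],0.07],[[0,0,0.04],[0,0,0],0.07],[[0,0,0.06],[0,0,0],0.07],[[0,0,0.075],[0,0,0],0.07],[[0,0,0.075],[0,0,0],0.07]]'

```text
time_s: 15.92
tool_pos: [0.6061, 0.0721, 0.036]
tool_rot: [179.6, 0.1, -81.2]
force: [-1.3, 0.4, -0.7]
grip_width: 0.0697
```

Emit:
send_rows --steps '[[[0,0,0.0],[0,0,0],0.07],[[0,0,0],[0,0,0],0.07],[[0,0,0],[0,0,0],0.07],[[0,0,0],[0,0,0],0.07],[[0,0,0],[0,0,0],0.07]]'

```text
time_s: 16.33
tool_pos: [0.6099, 0.0719, 0.0401]
tool_rot: [-179.9, -0.0, -81.4]
force: [0.1, -0.1, -0.2]
grip_width: 0.0698
```

```bash
python3 plan.py .6088 .072 .0115 -81.3 1
```

```text
t 16.3333 pos [0.6099 0.0719 0.0401] rot [-1.7991e+02 -2.0000e-02 -8.1350e+01] grip 0.0698 F [ 0.1 -0.1 -0.2] q7 -100.6
call 0 shift [-0.0003  0.0011  0.0286] rot [-0.002 -0.    -0.001]
```

Emit:
send_rows --steps '[[[0,0,0.01],[0,0,0],0.07],[[0,0.001,0.02],[0,0,0],0.07],[[0,0.001,0.028],[0,0,0],0.07],[[0,0.001,0.0285],[0,0,0],0.07],[[0,0.001,0.0285],[0,0,0],0.05]]'

```text
time_s: 16.75
tool_pos: [0.6072, 0.0715, 0.0091]
tool_rot: [179.8, 0.0, -81.4]
force: [-0.1, -0.5, 0.3]
grip_width: 0.0673
```

Emit:
send_rows --steps '[[[0,0,0.0],[0,0,0],0.02],[[0,0,0],[0,0,0],0.02],[[0,0,0],[0,0,0],0.02],[[0,0,0],[0,0,0],0.02],[[0,0,0],[0,0,0],0.02]]' --grip_force 20

```text
time_s: 17.17
tool_pos: [0.6086, 0.0717, 0.0109]
tool_rot: [-180.0, -0.0, -81.4]
force: [0.2, 0.1, 0.7]
grip_width: 0.0397
```

Emit:
send_rows --steps '[[[0,0,0.0],[0,0,0],0.02],[[0,0,0],[0,0,0],0.02],[[0,0,0],[0,0,0],0.02],[[0,0,0],[0,0,0],0.02],[[0,0,0],[0,0,0],0.02]]'

```text
time_s: 17.58
tool_pos: [0.6086, 0.0717, 0.0109]
tool_rot: [-180.0, -0.0, -81.4]
force: [-0.3, 0.4, 3.2]
grip_width: 0.0395
```

Emit:
send_rows --steps '[[[0,0,-0.005],[0,0,0],0.02],[[0,0,-0.02],[0,0,0],0.02],[[0,0,-0.045],[0,0,0],0.02],[[0,0,-0.075],[0,0,0],0.02],[[0,0,-0.09],[0,0,0],0.02]]'

```text
time_s: 18.0
tool_pos: [0.6094, 0.0719, 0.1036]
tool_rot: [-179.8, -0.0, -81.4]
force: [1.1, -0.6, -0.2]
grip_width: 0.0401
```

```bash
python3 plan.py .4807 .271 .08 0.6 3
```

```text
t 18.0 pos [0.6094 0.0719 0.1036] rot [-1.7982e+02 -1.0000e-02 -8.1350e+01] grip 0.0401 F [ 1.1 -0.6 -0.2] q7 -99.0
call 0 shift [-0.0721  0.0325  0.0078] rot [-0.001 -0.001 -0.477]
call 1 shift [-0.0789 -0.0042  0.0078] rot [-0.001 -0.001 -0.477]
call 2 shift [-0.0682 -0.04    0.0079] rot [-0.001 -0.001 -0.477]
```

Emit:
send_rows --steps '[[[-0.0144,0.0065,0.0016],[0,0,-0.095],0.02],[[-0.0288,0.013,0.0031],[0,0,-0.191],0.02],[[-0.0433,0.0195,0.0047],[0,0,-0.286],0.02],[[-0.0577,0.026,0.0062],[0,0,-0.382],0.02],[[-0.0721,0.0325,0.0078],[0,0,-0.477],0.02]]'

```text
time_s: 18.42
tool_pos: [0.5645, 0.1384, 0.0926]
tool_rot: [180.0, -0.0, -53.8]
force: [0.5, 0.3, -1.0]
grip_width: 0.0396
```

Emit:
send_rows --steps '[[[-0.0158,-0.0008,0.0016],[0,0,-0.095],0.02],[[-0.0316,-0.0017,0.0031],[0,0,-0.191],0.02],[[-0.0473,-0.0025,0.0047],[0,0,-0.286],0.02],[[-0.0631,-0.0034,0.0062],[0,0,-0.382],0.02],[[-0.0789,-0.0042,0.0078],[0,0,-0.477],0.02]]'

```text
time_s: 18.83
tool_pos: [0.5216, 0.2046, 0.0847]
tool_rot: [180.0, 0.0, -26.4]
force: [0.7, 0.2, -0.2]
grip_width: 0.0397
```

Emit:
send_rows --steps '[[[-0.0136,-0.008,0.0016],[0,0,-0.095],0.02],[[-0.0273,-0.016,0.0031],[0,0,-0.191],0.02],[[-0.0409,-0.024,0.0047],[0,0,-0.286],0.02],[[-0.0546,-0.032,0.0062],[0,0,-0.382],0.02],[[-0.0682,-0.04,0.0078],[0,0,-0.477],0.02]]'

```text
time_s: 19.25
tool_pos: [0.4787, 0.271, 0.0769]
tool_rot: [180.0, 0.0, 0.9]
force: [1.1, -0.1, -0.3]
grip_width: 0.04
```

Emit:
send_rows --steps '[[[0,0,0.0],[0,0,0],0.02],[[0,0,0],[0,0,0],0.02],[[0,0,0],[0,0,0],0.02],[[0,0,0],[0,0,0],0.02],[[0,0,0],[0,0,0],0.02]]'

```text
time_s: 19.67
tool_pos: [0.4803, 0.2695, 0.0771]
tool_rot: [180.0, -0.0, 0.5]
force: [0.0, 0.7, -1.2]
grip_width: 0.0398
```

```bash
python3 plan.py .4807 .271 .023 0.6 1
```

```text
t 19.6667 pos [0.4803 0.2695 0.0771] rot [ 1.7996e+02 -2.0000e-02  4.6000e-01] grip 0.0398 F [ 0.   0.7 -1.2] q7 -44.9
call 0 shift [ 0.0004 -0.0015  0.0541] rot [ 0.001 -0.    -0.002]
```

Emit:
send_rows --steps '[[[0,0,0.015],[0,0,0],0.02],[[0,0,0.03],[0,0,0],0.02],[[0,-0.001,0.04],[0,0,0],0.02],[[0,-0.001,0.047],[0,0,0],0.02],[[0,-0.001,0.052],[0,0,0],0.02]]'

```text
time_s: 20.08
tool_pos: [0.4793, 0.2713, 0.0243]
tool_rot: [180.0, 0.1, 0.6]
force: [-0.1, -0.2, -1.2]
grip_width: 0.0396
```

Emit:
send_rows --steps '[[[0,0,0.001],[0,0,0],0.02],[[0,0,0.002],[0,0,0],0.02],[[0,0,0.003],[0,0,0],0.02],[[0,0,0.003],[0,0,0],0.02],[[0,0,0.003],[0,0,0],0.02]]'

```text
time_s: 20.5
tool_pos: [0.4797, 0.2719, 0.0225]
tool_rot: [-180.0, -0.0, 0.6]
force: [0.2, 0.4, -0.5]
grip_width: 0.0399
```

Emit:
send_rows --steps '[[[0,0,0.0003],[0,0,0],0.02],[[0,0,0.0006],[0,0,0],0.02],[[0,0,0.001],[0,0,0],0.02],[[0,0,0.001],[0,0,0],0.02],[[0,0,0.001],[0,0,0],0.02]]'

```text
time_s: 20.92
tool_pos: [0.4794, 0.2717, 0.0211]
tool_rot: [180.0, 0.0, 0.6]
force: [0.4, 0.2, 0.1]
grip_width: 0.0396
```

Emit:
send_rows --steps '[[[0,0,0.0003],[0,0,0],0.02],[[0,0,0.0006],[0,0,0],0.02],[[0,0,0.0006],[0,0,0],0.02],[[0,0,0.0006],[0,0,0],0.02],[[0,0,0.0006],[0,0,0],0.02]]'

```text
time_s: 21.33
tool_pos: [0.4794, 0.2717, 0.0209]
tool_rot: [180.0, -0.0, 0.6]
force: [-1.6, -1.9, 4.6]
grip_width: 0.0397
```

Emit:
send_rows --steps '[[[0,0,0.0],[0,0,0],0.04],[[0,0,0],[0,0,0],0.045],[[0,0,0],[0,0,0],0.05],[[0,0,0],[0,0,0],0.05],[[0,0,0],[0,0,0],0.05]]'

```text
time_s: 21.75
tool_pos: [0.4793, 0.2717, 0.0202]
tool_rot: [-180.0, 0.0, 0.6]
force: [-0.3, -0.4, 0.3]
grip_width: 0.0491
```

Emit:
send_rows --steps '[[[0,0,-0.01],[0,0,0],0.05],[[0,0,-0.03],[0,0,0],0.05],[[0,0,-0.05],[0,0,0],0.06],[[0,0,-0.075],[0,0,0],0.08],[[0,0,-0.1],[0,0,0],0.08]]'

```text
time_s: 22.17
tool_pos: [0.479, 0.2718, 0.1219]
tool_rot: [-180.0, 0.0, 0.7]
force: [0.3, 0.8, 0.6]
grip_width: 0.0629
```

```bash
python3 plan.py .6012 -.0816 .115 -73 3
```

```text
t 22.1667 pos [0.479  0.2718 0.1219] rot [-1.8e+02  3.0e-02  6.6e-01] grip 0.0629 F [0.3 0.8 0.6] q7 -42.8
call 0 shift [0.0394 0.1183 0.0023] rot [0.    0.    0.429]
call 1 shift [0.085  0.0912 0.0023] rot [0.    0.    0.429]
call 2 shift [0.1152 0.0477 0.0023] rot [0.    0.    0.429]
```

Emit:
send_rows --steps '[[[0.0079,0.0237,0],[0,0,0.086],0.075],[[0.0158,0.0473,0],[0,0,0.172],0.075],[[0.0236,0.071,0.001],[0,0,0.257],0.075],[[0.0315,0.0946,0.002],[0,0,0.343],0.075],[[0.0394,0.1183,0.002],[0,0,0.429],0.075]]'

```text
time_s: 22.58
tool_pos: [0.5204, 0.1528, 0.1192]
tool_rot: [-180.0, -0.0, -24.2]
force: [-0.0, 0.5, -0.1]
grip_width: 0.0751
```

Emit:
send_rows --steps '[[[0.017,0.0182,0],[0,0,0.086],0.075],[[0.034,0.0365,0],[0,0,0.172],0.075],[[0.051,0.0547,0.001],[0,0,0.257],0.075],[[0.068,0.073,0.002],[0,0,0.343],0.075],[[0.085,0.0912,0.002],[0,0,0.429],0.075]]'

```text
time_s: 23.0
tool_pos: [0.5611, 0.035, 0.1172]
tool_rot: [-180.0, -0.0, -48.8]
force: [-0.2, 0.1, -0.5]
grip_width: 0.0748
```

Emit:
send_rows --steps '[[[0.023,0.0095,0],[0,0,0.086],0.075],[[0.0461,0.0191,0],[0,0,0.172],0.075],[[0.0691,0.0286,0.001],[0,0,0.257],0.075],[[0.0922,0.0382,0.002],[0,0,0.343],0.075],[[0.1152,0.0477,0.002],[0,0,0.429],0.075]]'

```text
time_s: 23.42
tool_pos: [0.6016, -0.0829, 0.1151]
tool_rot: [-180.0, -0.0, -73.3]
force: [-0.3, -0.1, -0.8]
grip_width: 0.0749
```

Emit:
send_rows --steps '[[[0,0,0.02],[0,0,0],0.075],[[0,0,0.04],[0,0,0],0.075],[[0,0,0.06],[0,0,0],0.075],[[0,0,0.065],[0,0,0],0.075],[[0,0,0.065],[0,0,0],0.075]]'

```text
time_s: 23.83
tool_pos: [0.6, -0.0816, 0.0483]
tool_rot: [179.8, 0.1, -73.1]
force: [-0.1, 0.0, -0.2]
grip_width: 0.0749
```

```bash
python3 - <<'E'
from ov import *
snap('top','t5');snap('scene','s5')
B=[(.6184,-.0763,17,.08,.05,.03),(.4807,.271,90.6,.076,.056,.018),(.4794,.2717,90.6,.06,.04,.032)]
overlay('t5',B,(105,130,205,290),3,'o5a');overlay('s5',B,(230,150,470,300),2.1,'o5b')
a=cv2.imread('pics/o5a.png');b=cv2.imread('pics/o5b.png');h=min(a.shape[0],b.shape[0]);cv2.imwrite('pics/o6.png',np.hstack([a[-h:],b[-h:]]))
E
python3 plan.py .6012 -.0816 .014 -73 1
```

```text
t 23.9333 pos [ 0.602  -0.0817  0.0507] rot [-1.7993e+02 -2.0000e-02 -7.3090e+01] grip 0.0752 F [-0.7 -0.6  1.2] q7 -77.2
call 0 shift [-0.0003  0.0008  0.0367] rot [-0.001 -0.    -0.002]
```

View pics/o6.png

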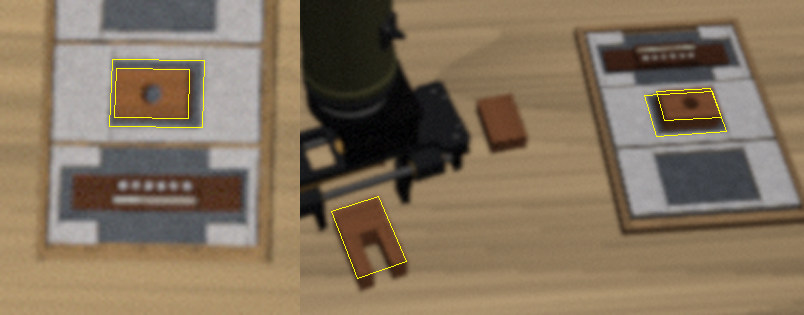

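The tail block sits on the felt inside the middle nest (left crop 152,93, hole visible). The neck block outline fits (right crop 370,237).

Emit:
send_rows --steps '[[[0,0,0.01],[0,0,0],0.075],[[0,0,0.02],[0,0,0],0.075],[[0,0,0.03],[0,0,0],0.075],[[0,0,0.036],[0,0,0],0.075],[[0,0,0.036],[0,0,0],0.06]]'

```text
time_s: 24.35
tool_pos: [0.5997, -0.0817, 0.0113]
tool_rot: [179.8, 0.1, -73.1]
force: [0.6, -0.6, 0.5]
grip_width: 0.0729
```

Emit:
send_rows --steps '[[[0,0,0.0],[0,0,0],0.03],[[0,0,0],[0,0,0],0.03],[[0,0,0],[0,0,0],0.03],[[0,0,0],[0,0,0],0.03],[[0,0,0],[0,0,0],0.03]]' --grip_force 25

```text
time_s: 24.77
tool_pos: [0.6018, -0.082, 0.0141]
tool_rot: [-179.9, -0.0, -73.1]
force: [0.0, 0.2, 1.3]
grip_width: 0.0499
```

Emit:
send_rows --steps '[[[0,0,0.0],[0,0,0],0.03],[[0,0,0],[0,0,0],0.03],[[0,0,0],[0,0,0],0.03],[[0,0,0],[0,0,0],0.03],[[0,0,0],[0,0,0],0.03]]'

```text
time_s: 25.18
tool_pos: [0.6018, -0.082, 0.014]
tool_rot: [-180.0, -0.0, -73.1]
force: [-0.4, -0.1, 4.6]
grip_width: 0.05
```

Emit:
send_rows --steps '[[[0,0,-0.005],[0,0,0],0.03],[[0,0,-0.02],[0,0,0],0.03],[[0,0,-0.045],[0,0,0],0.03],[[0,0,-0.075],[0,0,0],0.03],[[0,0,-0.09],[0,0,0],0.03]]'

```text
time_s: 25.6
tool_pos: [0.6022, -0.0818, 0.1064]
tool_rot: [-179.9, -0.1, -73.1]
force: [1.3, -0.5, -0.7]
grip_width: 0.0495
```

```bash
python3 plan.py .5646 .254 .085 0.6 3
```

```text
t 25.6 pos [ 0.6022 -0.0818  0.1064] rot [-1.7987e+02 -6.0000e-02 -7.3100e+01] grip 0.0495 F [ 1.3 -0.5 -0.7] q7 -75.7
call 0 shift [-0.1108 -0.0205  0.007 ] rot [-0.    -0.001 -0.429]
call 1 shift [-0.0922 -0.0647  0.0071] rot [-0.    -0.001 -0.429]
call 2 shift [-0.0569 -0.0972  0.0071] rot [-0.    -0.001 -0.429]
```

Emit:
send_rows --steps '[[[-0.0222,-0.0041,0.0014],[0,0,-0.086],0.03],[[-0.0443,-0.0082,0.0028],[0,0,-0.172],0.03],[[-0.0665,-0.0123,0.0042],[0,0,-0.257],0.03],[[-0.0886,-0.0164,0.0056],[0,0,-0.343],0.03],[[-0.1108,-0.0205,0.007],[0,0,-0.429],0.03]]'

```text
time_s: 26.02
tool_pos: [0.5879, 0.0309, 0.0961]
tool_rot: [179.9, 0.0, -48.3]
force: [0.7, -0.3, -1.8]
grip_width: 0.0498
```

Emit:
send_rows --steps '[[[-0.0184,-0.0129,0.0014],[0,0,-0.086],0.03],[[-0.0369,-0.0259,0.0028],[0,0,-0.172],0.03],[[-0.0553,-0.0388,0.0042],[0,0,-0.257],0.03],[[-0.0738,-0.0518,0.0056],[0,0,-0.343],0.03],[[-0.0922,-0.0647,0.007],[0,0,-0.429],0.03]]'

```text
time_s: 26.43
tool_pos: [0.5753, 0.1428, 0.089]
tool_rot: [179.9, 0.1, -23.7]
force: [-0.2, -1.0, -0.4]
grip_width: 0.0499
```

Emit:
send_rows --steps '[[[-0.0114,-0.0194,0.0014],[0,0,-0.086],0.03],[[-0.0228,-0.0389,0.0028],[0,0,-0.172],0.03],[[-0.0341,-0.0583,0.0042],[0,0,-0.257],0.03],[[-0.0455,-0.0778,0.0056],[0,0,-0.343],0.03],[[-0.0569,-0.0972,0.007],[0,0,-0.429],0.03]]'

```text
time_s: 26.85
tool_pos: [0.5629, 0.2545, 0.082]
tool_rot: [180.0, 0.1, 0.9]
force: [0.5, -0.4, -0.8]
grip_width: 0.0498
```

Emit:
send_rows --steps '[[[0,0,0.0],[0,0,0],0.03],[[0,0,0],[0,0,0],0.03],[[0,0,0],[0,0,0],0.03],[[0,0,0],[0,0,0],0.03],[[0,0,0],[0,0,0],0.03]]'

```text
time_s: 27.27
tool_pos: [0.5642, 0.2522, 0.0824]
tool_rot: [179.9, -0.0, 0.5]
force: [0.5, 0.1, -0.1]
grip_width: 0.0497
```

```bash
python3 - <<'E'
from ov import *
snap('top','t7');snap('scene','s7')
B=[(.5646,.2715,90.6,.096,.066,.018),(.5646,.2715,90.6,.08,.05,.1)]
overlay('t7',B,(105,130,205,290),3,'o5a');overlay('s7',B,(330,120,490,290),3,'o5b')
a=cv2.imread('pics/o5a.png');b=cv2.imread('pics/o5b.png');h=min(a.shape[0],b.shape[0]);cv2.imwrite('pics/o7.png',np.hstack([a[:h],b[-h:]]))
E
python3 plan.py .5646 .254 .026 .6 1
```

```text
t 27.3667 pos [0.564  0.2527 0.0825] rot [ 1.7996e+02 -1.0000e-02  5.2000e-01] grip 0.05 F [ 1.  -0.7 -0.4] q7 -41.9
call 0 shift [ 0.0006 -0.0013  0.0565] rot [ 0.001 -0.    -0.001]
```

View pics/o7.png

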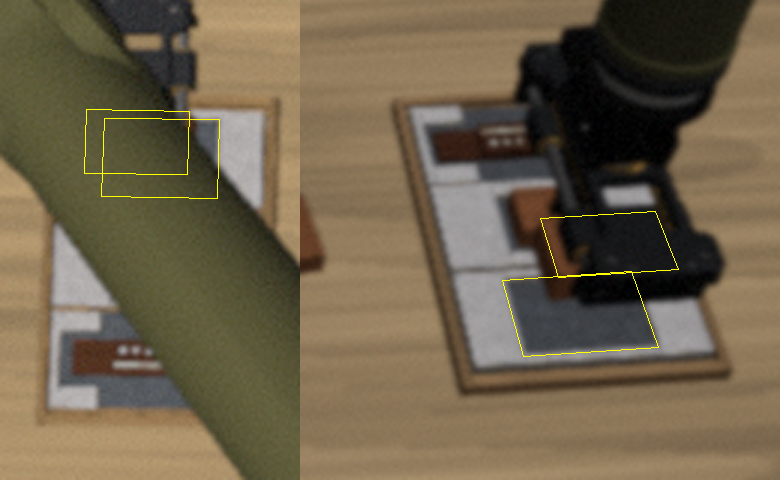

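Emit:
send_rows --steps '[[[0,0,0.015],[0,0,0],0.03],[[0,0,0.03],[0,0,0],0.03],[[0,-0.001,0.04],[0,0,0],0.03],[[0.0005,-0.0015,0.048],[0,0,0],0.03],[[0.0005,-0.0015,0.053],[0,0,0],0.03]]'

```text
time_s: 27.78
tool_pos: [0.563, 0.2551, 0.0272]
tool_rot: [180.0, 0.2, 0.7]
force: [0.1, 0.2, -1.3]
grip_width: 0.0499
```

Emit:
send_rows --steps '[[[0,0,0.001],[0,0,0],0.03],[[0,0,0.002],[0,0,0],0.03],[[0,0,0.003],[0,0,0],0.03],[[0,0,0.003],[0,0,0],0.03],[[0,0,0.003],[0,0,0],0.03]]'

```text
time_s: 28.2
tool_pos: [0.5644, 0.2556, 0.027]
tool_rot: [-180.0, -0.0, 0.6]
force: [-0.0, -0.4, -0.3]
grip_width: 0.0494
```

Emit:
send_rows --steps '[[[0,0,0.0005],[0,0,0],0.03],[[0,0,0.001],[0,0,0],0.03],[[0,0,0.0015],[0,0,0],0.03],[[0,0,0.0015],[0,0,0],0.03],[[0,0,0.0015],[0,0,0],0.03]]'

```text
time_s: 28.62
tool_pos: [0.564, 0.2554, 0.025]
tool_rot: [180.0, 0.0, 0.6]
force: [0.4, 0.4, -0.9]
grip_width: 0.05
```

Emit:
send_rows --steps '[[[0,0,0.0005],[0,0,0],0.03],[[0,0,0.001],[0,0,0],0.03],[[0,0,0.0015],[0,0,0],0.03],[[0,0,0.0015],[0,0,0],0.03],[[0,0,0.0015],[0,0,0],0.03]]'

```text
time_s: 29.03
tool_pos: [0.5642, 0.2554, 0.0241]
tool_rot: [180.0, -0.0, 0.6]
force: [-1.8, -2.2, 5.6]
grip_width: 0.0499
```

Emit:
send_rows --steps '[[[0,0,0.0],[0,0,0],0.05],[[0,0,0],[0,0,0],0.055],[[0,0,0],[0,0,0],0.06],[[0,0,0],[0,0,0],0.06],[[0,0,0],[0,0,0],0.06]]'

```text
time_s: 29.45
tool_pos: [0.564, 0.2554, 0.0232]
tool_rot: [-180.0, 0.0, 0.6]
force: [0.5, -0.1, 0.1]
grip_width: 0.0593
```

Emit:
send_rows --steps '[[[0,0,-0.01],[0,0,0],0.06],[[0,0,-0.03],[0,0,0],0.06],[[0,0,-0.06],[0,0,0],0.06],[[0,0,-0.095],[0,0,0],0.06],[[0,0,-0.13],[0,0,0],0.06]]'

```text
time_s: 29.87
tool_pos: [0.5636, 0.2555, 0.1551]
tool_rot: [-180.0, 0.0, 0.7]
force: [0.6, 0.2, 0.2]
grip_width: 0.06
```

Emit:
send_rows --steps '[[[0,0.03,0],[0,0,0],0.06],[[0,0.06,0],[0,0,0],0.06],[[0,0.095,0],[0,0,0],0.06],[[0,0.13,0],[0,0,0],0.06],[[0,0.17,0],[0,0,0],0.06]]'

```text
time_s: 30.28
tool_pos: [0.5658, 0.0854, 0.1545]
tool_rot: [-180.0, -0.1, 0.8]
force: [1.3, -0.2, 0.6]
grip_width: 0.0597
```

Emit:
send_rows --steps '[[[0,0.01,0],[0,0,0],0.06],[[0,0.03,0],[0,0,0],0.06],[[0,0.05,0],[0,0,0],0.06],[[0,0.07,0],[0,0,0],0.06],[[0,0.07,0],[0,0,0],0.06]]'

```text
time_s: 30.7
tool_pos: [0.5671, 0.0099, 0.1538]
tool_rot: [179.8, -0.0, 0.3]
force: [1.0, 0.1, -0.5]
grip_width: 0.06
```

Run:
```python
from ov import *
snap('top','t8');snap('scene','s8')
B=[(.564,.2728,90.6,.08,.05,.04),(.4794,.2717,90.6,.06,.04,.032),(.3984,.2693,90.3,.14,.03,.016)]
overlay('t8',B,(105,150,210,280),4,'o8a');overlay('s8',B,(355,150,480,280),4,'o8b')
a=cv2.imread('pics/o8a.png')[:,:380];b=cv2.imread('pics/o8b.png')[:,:420];cv2.imwrite('pics/o8.png',np.hstack([a,b]))
```

```text
(no output)
```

View pics/o8.png

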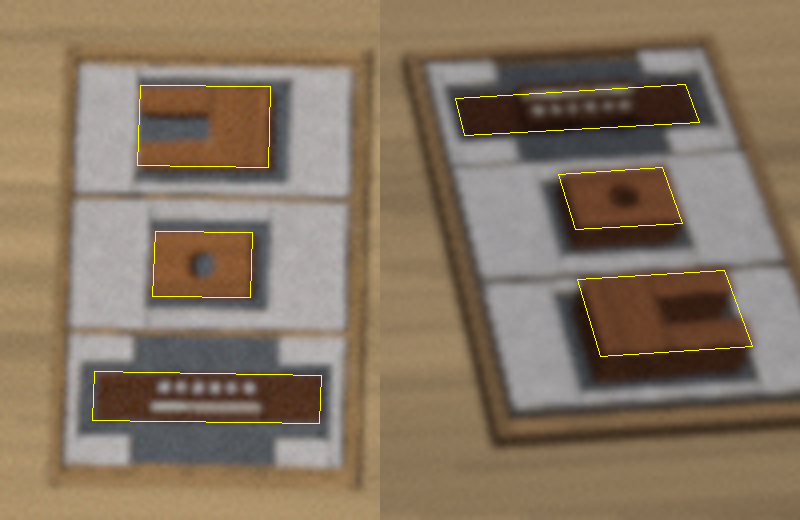

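View pics/t8.png

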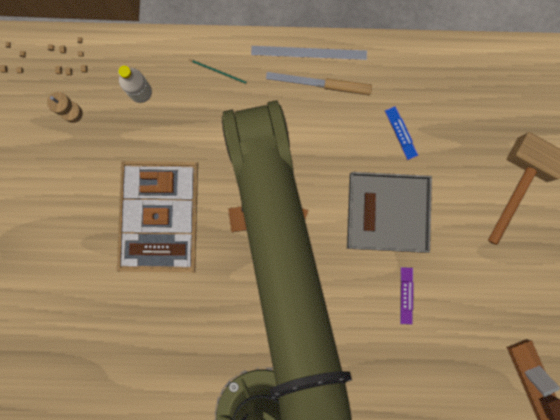

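Emit:
send_rows --steps '[[[0,0,0.0],[0,0,0],0.06],[[0,0,0],[0,0,0],0.06],[[0,0,0],[0,0,0],0.06],[[0,0,0],[0,0,0],0.06],[[0,0,0],[0,0,0],0.06]]'

```text
time_s: 31.22
tool_pos: [0.5667, 0.0162, 0.1535]
tool_rot: [-180.0, 0.0, 0.7]
force: [-0.4, 0.0, 0.6]
grip_width: 0.0601
```

Run:
```python
from ov import *
B=[(.4735,-.066,-20,.08,.05,.03),(.4771,.0708,8.7,.06,.04,.022),(.5035,-.2575,-1.5,.096,.028,.017)]
overlay('s8',B,(90,130,360,290),2.9,'o9')
```

```text
(no output)
```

View pics/o9.png

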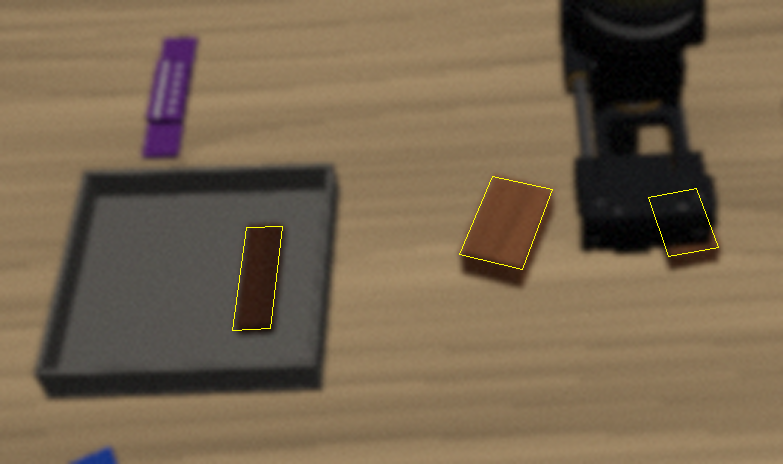

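The bar (258,278) and both blanks (505,222 and 690,250, the small one partly hidden by the gripper) lie where expected, so I'm handing in.

```bash
python3 -c "
from h import *
print(env.sign_off())"
```

```text
the job is handed in; nothing more can be done
None
```

The kit tray is set up and the job is handed in, at about 31 s of the 112 s allowed; the hand-in reports no verdict. I first lifted the bar off the bridge and laid it flat on the bin's floor, then put the bridge, the tail block and the neck block each into its matching nest.

- **Nest pieces:** each one touched the felt at the expected height, with about 5 N of contact force before I let go. In the last pictures all three lie in their pockets, an estimated 1–2 mm off centre and within about 1° of the pocket's length.
- **Bar:** it lies flat on the bin's floor, matching its outline in both camera views after I let it go.
- **Blanks:** both are where they started. The small blank was partly hidden by the gripper in the last views, so only its visible end was checked.
- **Gripper:** it ended about 15 cm above the bench, touching nothing.

No check failed or disagreed with another.

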